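# Slide the jar of crochet hooks home into its dock

### The arm

A 6-joint arm with a two-finger parallel gripper is mounted at the origin on a cart in front of the work surface, level with it; the furniture and walls round the work are solid. World frame = base frame: x ahead of the robot, y to its left, z up, the work surface at z = 0. Lengths are in mm, angles in rad, forces in N, time in s.
With the tool pointing down it reaches from about 275 to 850 mm from the base axis. Payload 19 kg.
Tool frame: the origin (TCP) lies between the finger pads, 19 mm behind the fingertips; this is the grasp point; z points along the fingers, y is the line along which they close (so a half turn about z gives the same grasp; the last joint's range is limited). The gripper opens to 85 mm and grips with 20 to 120 N. Pads are 22 mm wide; open, the fingers measure 114 mm over their backs; the gripper's body (76 mm by 85 mm) begins 54 mm behind the grasp point. The pads swing forward as they close: fully open they stand 13 mm farther back than shut.
Start: joints at [-1.458, 0.15, 1.437, -0, 1.554, -0.134], TCP at [140.449, -557.554, 249.967] pointing down, gripper open.
Joint ranges: [-2.8, 2.8], [-0.68, 2.1], [0.12, 2.68], [-1.39, 4.53], [0.16, 2.79], [-2.81, 2.81]. Speed limits (rad/s): [1.89, 1.89, 2.22, 3.01, 3.01, 3.01].

### API

Orientations are given as a unit quaternion [x, y, z, w].
In Python, from plant import robot, viewer gives the robot as it stands. The module is installed in compiled form; this text tells all that it offers.
- The arm moves only by the shell command python3 -m jog 'ROWS' [FORCE]. ROWS is JSON, a list of rows, each a list of 3 entries, a list of its own where there are three numbers: the shift along the tool's x, y, z in units of 40 mm (1.0 is 40 mm), then the turn, a rotation vector about the tool's x, y, z in rad, then the opening, from 0 (shut) to 1 (fully open). A call has 1 to 12 rows; each row is the pose to reach, as a shift and turn from the pose commanded when the call began, along the tool's axes at that moment; what a row does not reach only later rows make up. A row lasts 1/10 s, in which the tool goes at most 50 mm and 8.59 degrees, less where a joint would pass 70% of its speed; a pose out of reach is approached as far as the arm can. A call with a gripper value outside its range is refused whole. The fingers move at their own pace and stop on an object; FORCE is the grip in N (left out, the last holds). Time passes only in rows, so rows that repeat a pose let the fingers close. It gives the time, the measured TCP pose, the force, the opening and the grip force at its end, in the units of the state.
- robot.state(): the state, without advancing time (a new reading comes with each control period).
- viewer.grab_frame(name): name is "scene" or "top" or "wrist"; returns a dict with "pixels" (420x560x3 uint8, red, green, blue), "z_map" (420x560 float32, mm along the optical axis (not along the pixel's ray), 0 where there is no reading), "fx", "fy", "cx", "cy" (pixels), "R" (3x3) and "t" (3): a world point X has camera coordinates R X + t; the wrist camera has in their place "tool_from_camera" (4x4, takes a point from camera to tool coordinates, whose origin is the TCP and whose axes are the flange's). Camera axes: x right, y down, z forward; pixel columns grow to the right and rows downward; lengths in mm; the calibration is good to about 2 mm. The wrist camera is an equidistant fisheye: a pixel r from the principal point sees the ray r / f radians off the axis. A picture is of the moment at which its call begins: read the wrist's pose just before it.
- robot.close_job(): hands the job in; it is judged then, once.
Trained networks look in the newest picture that a camera, given by its name, has taken for a name from the list of things; names that differ only in an ending like _2 or _b are one class to them, and where a whole thing is asked for, a point or a joint stands for the part that bears it (a point fixed in the world has none). Each returns a list of dicts, best first, with "p" (0 to 1); they miss things now and then, are a little off and sometimes report something else, mostly with a low value. They report only what shows in the picture. A call takes as long as a camera call.
- viewer.look_for(camera, query): "pixel" ([row, column] in pixels, amid what is visible of it).
- viewer.outline_of(camera, query): "pixels" (420x560 bool, what is visible of it) and "pixel" ([row, column] in pixels, amid what is visible of it).
The state is a dict: "time_s": time; "q": joint angles; "qvel": joint speeds; "tau": joint torques, N m; "ee_pos": TCP position; "tool_rot": TCP orientation; "force": force on the tool from outside, world axes, zero at the start; "wrist_torque": the same for the moment, N m; "gripper_width": finger opening in mm; "finger_force": force on a finger pad.
Only numpy, scipy, OpenCV 4.12 (cv2) and the standard library are available. Lean on these libraries where they do the work, as an engineer would, in place of code of your own. Each camera call takes 0.05 s, during which the arm holds its last target. There are 200 camera calls.

### The job

Push the glass jar of crochet hooks across the worktop into the open-fronted wooden dock until it stands fully home against the back board, upright and at rest. It is tall and narrow, so slide it without tipping it over; do not grip or lift it, and keep the fingers behind it rather than round it. Leave the jar of buttons, the teal thread spool and the beeswax where they are.

Things in the scene. Friction and masses are not known exactly. Their poses are not given: they have to be found in the camera images.
- hook_jar: Loose upright clear glass jar of crochet hooks that rise to 172 mm; the glass is 56 mm across (round, eight-sided) and 83 mm high, about 0.2 kg. Origin on its underside, 5 mm off its middle: use jar_axis. It slides when pushed in its lowest 20 mm, may tip when pushed higher up; an upright gripper's body would meet the rim, so lean it back 30 to 45 degrees, fingertips leading.
- jar_axis (a point): Middle of the jar's underside, on the axis of the glass; z up, height 0 when it stands on the worktop.
- dock: Pale wooden U-shaped dock fixed to the worktop, no floor: two side blocks (43 mm front to back, 30 mm wide, 34 mm high) and a back board (140 mm wide, 16 mm thick, 72 mm high, grey felt face). The bay between the blocks is 80 mm wide, open towards the robot and somewhat to the right; its mouth is about 41 mm in front of the back face. Origin as point bay_home.
- bay_home (a point): Point on the worktop in the bay where jar_axis stands when the jar touches the middle of the back face. Its x axis points into the bay (to the back board: away from the robot and somewhat to the left), y left along the board, z up. Back face at x = +0.028 to +0.029, mouth at x = -0.013, side blocks' inner faces at y = +-0.040, outer at +-0.070.
- button_jar: Bystander: jar of coloured buttons with a grey lid, 64 mm across, 90 mm high, standing left of the dock. Origin at the middle of its underside.
- teal_spool: Bystander: wooden spool of teal thread, 37 mm across, 50 mm high, standing right of the dock. Origin at the middle of its underside.
- beeswax: Bystander: flat yellow round of beeswax, 44 mm across, 14 mm high, lying left of the jar's way to the dock. Origin at the middle of its underside.

How it is judged:
By the outcome, as a careful person would: the job done as asked, in the order asked, and still so for the second after the job is handed in, with the robot touching nothing.
It also fails if it takes over 54 s, if anything falls off the work surface, if the arm or the gripper's body presses on something with over 40 N, if the wrist force passes 120 N, or if a joint passes its speed limit or range.

## Working session

There is one attempt and no reset: what is moved stays moved. The work goes in short steps, Python scripts to look and compute and a shell command to move; the robot and the scene stay as the last step left them, time stands still between calls to the robot, and variables do not carry over. Pictures are saved under pics/ and viewed, at most 10 in all, crops included, and the job is handed in when it is done.

```bash
mkdir -p pics
cat > h.py <<'E'
import numpy as np, cv2
from plant import robot, viewer
def pts(f, mask=None):
    z=f["z_map"]; m=(z>0) if mask is None else (mask&(z>0))
    v,u=np.nonzero(m); d=z[m]
    c=np.stack([(u-f["cx"])*d/f["fx"],(v-f["cy"])*d/f["fy"],d],1)
    return (c-np.array(f["t"]))@np.array(f["R"])
def save(f,n): cv2.imwrite("pics/"+n,cv2.cvtColor(f["pixels"],cv2.COLOR_RGB2BGR))
E
python3 - <<'E'
from h import *
s=robot.state(); print(s["ee_pos"],s["tool_rot"],s["force"])
for c in ["top","scene"]:
    f=viewer.grab_frame(c); save(f,c+"0.png")
    for q in ["hook_jar","dock","button_jar","teal_spool","beeswax"]:
        for o in viewer.outline_of(c,q)[:2]:
            if o["p"]<.2: continue
            P=pts(f,o["pixels"])
            print(c,q,round(o["p"],2),np.round(o["pixel"]),len(P),np.percentile(P,[3,50,97],axis=0).round(0).tolist() if len(P) else "")
E
python3 -c "
import cv2,numpy as np
a=cv2.imread('pics/top0.png');b=cv2.imread('pics/scene0.png');print(a.shape)"
```

```text
[ 140.43993978 -557.37037577  249.40957594] [ 9.92394455e-01  1.23097131e-01  9.02612126e-06 -5.84191587e-04] [ 0.49104273  0.36410119 -0.49378363]
top hook_jar 0.68 [229. 310.] 1012 [[588.0, -88.0, 3.0], [612.0, -64.0, 83.0], [644.0, -38.0, 152.0]]
top dock 0.94 [182. 241.] 1801 [[628.0, 11.0, 9.0], [699.0, 76.0, 36.0], [746.0, 119.0, 73.0]]
top button_jar 0.68 [230. 198.] 1244 [[572.0, 115.0, 6.0], [598.0, 141.0, 89.0], [630.0, 173.0, 91.0]]
top teal_spool 0.75 [160. 297.] 348 [[744.0, -44.0, 2.0], [754.0, -29.0, 48.0], [774.0, -14.0, 51.0]]
top beeswax 0.63 [266. 237.] 375 [[521.0, 56.0, 5.0], [539.0, 75.0, 13.0], [557.0, 93.0, 16.0]]
scene hook_jar 0.56 [180. 310.] 1323 [[589.0, -187.0, -2.0], [609.0, -52.0, 75.0], [683.0, -35.0, 149.0]]
scene dock 0.86 [201. 243.] 652 [[654.0, 16.0, 7.0], [712.0, 60.0, 66.0], [744.0, 127.0, 71.0]]
scene dock 0.62 [172. 312.] 1566 [[588.0, -219.0, -3.0], [611.0, -55.0, 74.0], [708.0, -35.0, 152.0]]
scene button_jar 0.65 [248. 257.] 1486 [[572.0, 120.0, 1.0], [592.0, 159.0, 83.0], [628.0, 177.0, 89.0]]
scene teal_spool 0.82 [180. 248.] 329 [[744.0, -44.0, -1.0], [756.0, -20.0, 36.0], [776.0, -11.0, 50.0]]
scene beeswax 0.9 [256. 302.] 291 [[521.0, 59.0, 2.0], [539.0, 80.0, 12.0], [557.0, 97.0, 15.0]]
(420, 560, 3)
```

View pics/top0.png

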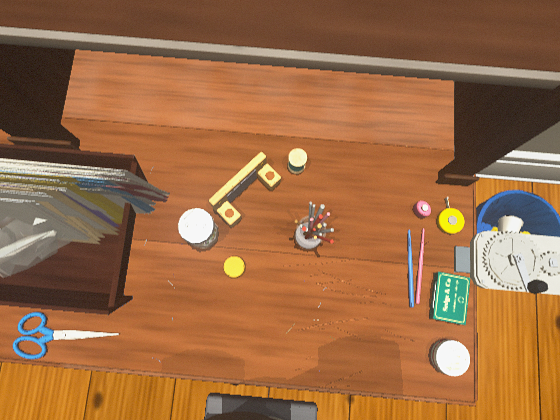

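View pics/scene0.png

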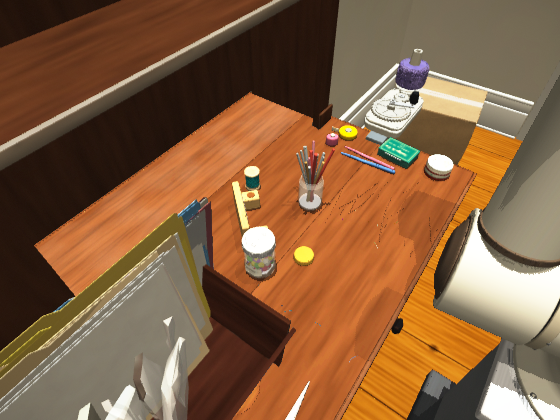

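The top view shows the dock at about (185,240), its mouth facing down-right, and the hook jar at (235,307). The beeswax is at (266,234), the button jar at (230,198) and the spool at (160,297). Next I fit the dock and jar poses.

```bash
cat >> h.py <<'E'
from scipy.optimize import least_squares
def circ(P,r):
    g=lambda c: np.hypot(P[:,0]-c[0],P[:,1]-c[1])-r
    s=least_squares(g,P[:,:2].mean(0)+[10,0],loss="soft_l1"); return s.x, np.median(abs(s.fun))
def jar(c="top",show=True):
    f=viewer.grab_frame(c); P=pts(f); out={}
    return f,P
E
python3 - <<'E'
from h import *
for c in ["top","scene"]:
    f=viewer.grab_frame(c); P=pts(f)
    A=P[(abs(P[:,0]-690)<90)&(abs(P[:,1]-65)<90)]
    B=A[(abs(A[:,2]-72)<4)&(A[:,0]>640)].astype(np.float32)
    B=B[:, :2]; print(c,"board",len(B),cv2.minAreaRect(B))
    K=A[(abs(A[:,2]-34)<3)&(A[:,0]>610)]
    n,l=cv2.connectedComponents(np.uint8(0*np.zeros((1,1))))
    _,lab,cen=cv2.kmeans(K[:,:2].astype(np.float32),2,None,(3,50,.1),5,cv2.KMEANS_PP_CENTERS)
    for i in (0,1): print("block",cen[i],cv2.minAreaRect(K[lab[:,0]==i][:,:2].astype(np.float32)))
    J=P[(abs(P[:,0]-612)<60)&(abs(P[:,1]+60)<60)]
    for a,b in [(6,20),(20,40),(40,60),(60,80),(80,86),(88,180)]:
        Q=J[(J[:,2]>a)&(J[:,2]<b)]; 
        if len(Q)>5: print(c,a,b,len(Q),Q[:,:2].min(0).round(),Q[:,:2].max(0).round(),circ(Q,28))
E
```

```text
Traceback (most recent call last):
cv2.error: OpenCV(4.12.0) /io/opencv/modules/imgproc/src/convhull.cpp:143: error: (-215:Assertion failed) total >= 0 && (depth == CV_32F || depth == CV_32S) in function 'convexHull'
```

Run:
```python
from h import *
R=lambda Q: cv2.minAreaRect(np.ascontiguousarray(Q[:,:2],dtype=np.float32))
for c in ["top","scene"]:
    f=viewer.grab_frame(c); P=pts(f)
    A=P[(abs(P[:,0]-690)<90)&(abs(P[:,1]-65)<90)]
    B=A[(abs(A[:,2]-72)<4)&(A[:,0]>640)]
    print(c,"board",len(B),R(B))
    K=A[(abs(A[:,2]-34)<3)&(A[:,0]>610)]
    _,lab,cen=cv2.kmeans(np.ascontiguousarray(K[:,:2],dtype=np.float32),2,None,(3,50,.1),5,cv2.KMEANS_PP_CENTERS)
    for i in (0,1): print("block",(lab==i).sum(),cen[i],R(K[lab[:,0]==i]))
    J=P[(abs(P[:,0]-612)<60)&(abs(P[:,1]+60)<60)]
    for a,b in [(6,20),(20,40),(40,60),(60,80),(80,86),(88,180)]:
        Q=J[(J[:,2]>a)&(J[:,2]<b)]; 
        if len(Q)>5: print(c,a,b,len(Q),Q[:,:2].min(0).round(),Q[:,:2].max(0).round(),circ(Q,28))
```

```text
top board 570 ((701.9478759765625, 81.47454833984375), (16.217884063720703, 138.06680297851562), 49.32463073730469)
block 317 [644.06146  96.21525] ((648.6964111328125, 91.99813079833984), (50.35000991821289, 83.9322509765625), 39.81620407104492)
block 301 [724.8466    25.445335] ((723.382080078125, 27.06179428100586), (43.648468017578125, 103.37318420410156), 45.937252044677734)
top 6 20 62 [588. -90.] [641. -36.] (array([615.57628872, -66.7630874 ]), np.float64(3.2316173106392867))
top 20 40 79 [588. -90.] [641. -36.] (array([615.63802822, -65.5078119 ]), np.float64(1.183330461573746))
top 40 60 65 [588. -89.] [642. -36.] (array([615.34490078, -64.78466354]), np.float64(0.5645386358850359))
top 60 80 196 [588. -92.] [642. -37.] (array([617.32751542, -65.36499697]), np.float64(1.6464730049534424))
top 80 86 42 [591. -87.] [638. -41.] (array([620.10963784, -67.09747206]), np.float64(4.004164919587277))
top 88 180 571 [582. -97.] [652. -31.] (array([615.12476714, -51.12970555]), np.float64(7.099973622036764))
scene board 294 ((702.5224609375, 82.68888854980469), (15.142990112304688, 1
[... 254 characters left out ...]
7344, 93.41615295410156), 14.680282592773438)
scene 6 20 98 [588. -72.] [637. -34.] (array([616.0602724 , -63.74282906]), np.float64(0.4045257897638308))
scene 20 40 140 [588. -76.] [639. -34.] (array([616.28301968, -63.80416241]), np.float64(0.4430133395774529))
scene 40 60 162 [587. -90.] [641. -33.] (array([616.17829502, -63.69290016]), np.float64(0.551914130337634))
scene 60 80 289 [587. -90.] [643. -35.] (array([617.37452102, -65.57679542]), np.float64(2.1168082845871368))
scene 80 86 45 [593. -85.] [638. -40.] (array([625.34220305, -76.50176294]), np.float64(4.716721396147591))
scene 88 180 634 [582. -96.] [652. -28.] (array([614.41647521, -69.33660406]), np.float64(6.552105645367808))
```

```bash
cat >> h.py <<'E'
from scipy.spatial.transform import Rotation as Ro
def pose(phi,lean):
    a,b=np.radians([phi,lean]); z=np.array([np.cos(a)*np.sin(b),np.sin(a)*np.sin(b),-np.cos(b)])
    y=np.array([np.sin(a),-np.cos(a),0]); return Ro.from_matrix(np.stack([np.cross(y,z),y,z],1))
def row(p,phi,lean,p0=None,R0=None):
    s=robot.state(); R0=R0 or Ro.from_quat(s["tool_rot"]); p0=s["ee_pos"] if p0 is None else p0
    print("shift",np.round(R0.inv().apply(np.array(p)-p0)/40,3).tolist(),"turn",np.round((R0.inv()*pose(phi,lean)).as_rotvec(),3).tolist())
HOME=np.array([678.4,54.2]); BX=np.array([.649,.760]); BY=np.array([-.76,.649])
def bay(p): d=np.array(p)[:2]-HOME; return (d@BX).round(1),(d@BY).round(1)
E
python3 - <<'E'
from h import *
row([574,-127,250],57,35)
E
```

```text
shift [13.14, -7.79, 0.0] turn [0.228, 0.582, -0.724]
```

```bash
python3 -m jog '[[[13.14,-7.79,0],[0.228,0.582,-0.724],0.33],[[13.14,-7.79,0],[0.228,0.582,-0.724],0.33],[[13.14,-7.79,0],[0.228,0.582,-0.724],0.33],[[13.14,-7.79,0],[0.228,0.582,-0.724],0.33],[[13.14,-7.79,0],[0.228,0.582,-0.724],0.33],[[13.14,-7.79,0],[0.228,0.582,-0.724],0.33],[[13.14,-7.79,0],[0.228,0.582,-0.724],0.33],[[13.14,-7.79,0],[0.228,0.582,-0.724],0.33],[[13.14,-7.79,0],[0.228,0.582,-0.724],0.33],[[13.14,-7.79,0],[0.228,0.582,-0.724],0.33],[[13.14,-7.79,0],[0.228,0.582,-0.724],0.33],[[13.14,-7.79,0],[0.228,0.582,-0.724],0.33]]'
python3 - <<'E'
from h import *
row([574,-127,250],57,35)
E
```

```text
time_s: 1.95
ee_pos: [567.4, -133.0, 250.2]
tool_rot: [0.838, 0.455, 0.265, -0.143]
force: [0.7, -0.5, -1.0]
gripper_width: 28.1
finger_force: 0.0
shift [0.173, 0.057, 0.129] turn [0.001, -0.0, 0.0]
```

```bash
python3 - <<'E'
from h import *
row([574,-127,60],57,35)
E
python3 -m jog '[[[0,0,0],[0,0,0],0.33],[[0,0,0],[0,0,0],0.33]]'
python3 - <<'E'
from h import *
row([574,-127,60],57,35)
E
```

```text
shift [-2.552, 0.054, 4.019] turn [0.001, -0.0, 0.0]
time_s: 2.15
ee_pos: [566.4, -133.7, 249.9]
tool_rot: [0.838, 0.456, 0.264, -0.144]
force: [0.5, 0.2, -0.2]
gripper_width: 27.8
finger_force: 0.0
shift [-2.522, 0.069, 4.028] turn [-0.001, 0.0, 0.002]
```

```bash
python3 -m jog '[[[-2.52,0.07,4.03],[0,0,0],0.33],[[-2.52,0.07,4.03],[0,0,0],0.33],[[-2.52,0.07,4.03],[0,0,0],0.33],[[-2.52,0.07,4.03],[0,0,0],0.33],[[-2.52,0.07,4.03],[0,0,0],0.33],[[-2.52,0.07,4.03],[0,0,0],0.33],[[-2.52,0.07,4.03],[0,0,0],0.33]]'
python3 - <<'E'
from h import *
row([574,-127,26],57,35)
f=viewer.grab_frame("scene"); save(f,"s1.png")
c=f["pixels"][100:280,200:440]; cv2.imwrite("pics/s1c.png",cv2.resize(c[:,:,::-1],None,fx=3.2,fy=3.2))
P=pts(f); d=P[:,:2]-[574,-127]; u=np.array([.545,.839])
a=d@u; b=d@[-u[1],u[0]]
m=(abs(b)<35)&(a>-10)&(a<40)&(P[:,2]>25)&(P[:,2]<80)
for z in range(25,80,5):
    k=m&(abs(P[:,2]-z)<2.5)
    if k.sum(): print(z,k.sum(),a[k].max().round(1),b[k].min().round(),b[k].max().round())
E
```

```text
time_s: 2.85
ee_pos: [574.7, -129.3, 62.7]
tool_rot: [0.838, 0.455, 0.265, -0.142]
force: [0.5, -0.2, -0.3]
gripper_width: 27.9
finger_force: 0.0
shift [-0.495, -0.05, 0.773] turn [0.004, -0.0, 0.001]
45 15 8.1 -18.0 20.0
50 16 15.9 -18.0 25.0
55 37 16.4 -29.0 26.0
60 39 15.5 -27.0 27.0
65 46 11.6 -29.0 26.0
70 39 7.0 -30.0 27.0
75 32 4.4 -22.0 27.0
```

View pics/s1c.png

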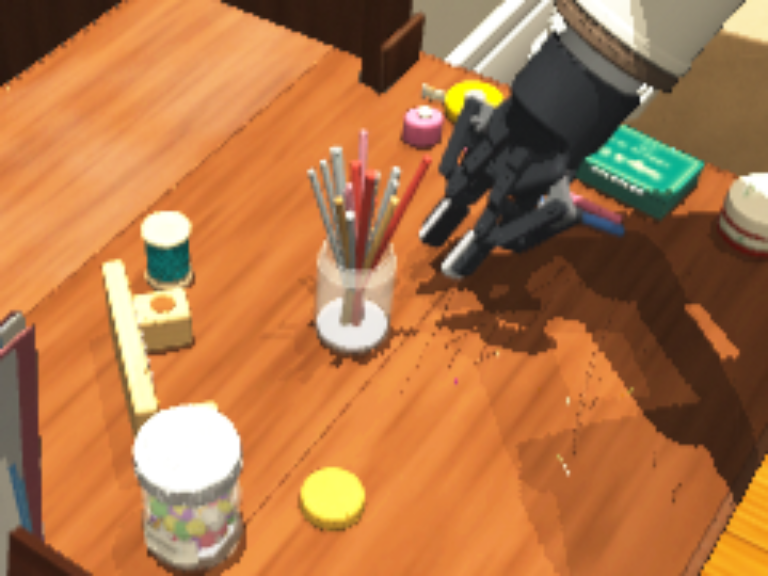

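The picture shows the gripper behind the jar (crop about (350,300)), with its fingertips leading at (450,255). The way is clear. I go down to TCP z = 23.

```bash
python3 - <<'E'
from h import *
row([574,-127,23],57,35)
E
python3 -m jog '[[[-0.27,0,0.4],[0,0,0],0.33],[[-0.4,0,0.6],[0,0,0],0.33],[[-0.48,0,0.72],[0,0,0],0.33],[[-0.53,0,0.8],[0,0,0],0.33],[[-0.53,0,0.8],[0,0,0],0.33],[[-0.53,0,0.8],[0,0,0],0.33]]'
python3 - <<'E'
from h import *
row([574,-127,23],57,35)
f=viewer.grab_frame("scene"); P=pts(f)
for c in ("scene",):
    J=P[(abs(P[:,0]-612)<60)&(abs(P[:,1]+60)<60)&(P[:,2]>8)&(P[:,2]<60)]; d=J[:,:2]-[616,-64]; J=J[np.hypot(*d.T)<34]; print(len(J),circ(J,28))
d=P[:,:2]-robot.state()["ee_pos"][:2]; u=np.array([.545,.839]); a=d@u; b=d@[-u[1],u[0]]
m=(abs(b)<35)&(a>-10)&(a<30)&(P[:,2]<60)
for z in range(0,40,4):
    k=m&(abs(P[:,2]-z)<2)
    if k.sum(): print(z,k.sum(),a[k].max().round(1),b[k].min().round(),b[k].max().round())
E
```

```text
shift [-0.542, -0.049, 0.832] turn [0.004, -0.0, 0.002]
time_s: 3.5
ee_pos: [574.7, -127.2, 22.2]
tool_rot: [0.838, 0.455, 0.265, -0.143]
force: [0.4, -1.0, 0.4]
gripper_width: 28.0
finger_force: 0.0
shift [0.007, -0.018, -0.018] turn [0.001, -0.0, 0.0]
386 (array([616.13537562, -63.79432365]), np.float64(0.5642402221436082))
0 115 29.4 -35.0 34.0
4 4 6.3 -16.0 21.0
8 12 12.1 -16.0 26.0
12 14 17.5 -17.0 28.0
16 36 17.9 -21.0 29.0
20 30 15.4 -27.0 27.0
24 35 14.2 -27.0 28.0
28 32 9.5 -26.0 28.0
32 31 9.7 -30.0 29.0
36 20 4.8 -25.0 28.0
```

```bash
python3 -m jog '[[[0.1,0,0.07],[0,0,0],0.33],[[0.2,0,0.14],[0,0,0],0.33],[[0.3,0,0.21],[0,0,0],0.33],[[0.4,0,0.28],[0,0,0],0.33],[[0.5,0,0.35],[0,0,0],0.33],[[0.57,0,0.4],[0,0,0],0.33],[[0.62,0,0.434],[0,0,0],0.33],[[0.66,0,0.462],[0,0,0],0.33],[[0.7,0,0.49],[0,0,0],0.33],[[0.74,0,0.518],[0,0,0],0.33],[[0.74,0,0.518],[0,0,0],0.33]]'
cat >> h.py <<'E'
def look(x0,y0,n=None):
    s=robot.state(); print("tcp",np.round(s["ee_pos"],1),"F",np.round(s["force"],1))
    for c in ("scene","top"):
        f=viewer.grab_frame(c); P=pts(f)
        if n and c=="scene": save(f,n)
        o=viewer.outline_of(c,"hook_jar"); 
        Q=P[(P[:,2]>8)&(P[:,2]<(60 if c=="scene" else 84))]; Q=Q[np.hypot(Q[:,0]-x0,Q[:,1]-y0)<33]
        u=np.array([.545,.839]); e=Q[:,:2]-s["ee_pos"][:2]; Q=Q[e@u>21]
        x,r=circ(Q,28); print(c,len(Q),x.round(1),r.round(2),"bay",bay(x),"TCP->jar u,v",np.round([(x-s["ee_pos"][:2])@u,(x-s["ee_pos"][:2])@[.839,-.545]],1))
E
python3 - <<'E'
from h import *
look(616,-64)
E
```

```text
time_s: 4.65
ee_pos: [594.3, -96.8, 21.8]
tool_rot: [0.838, 0.455, 0.264, -0.143]
force: [0.2, -1.5, -0.1]
gripper_width: 27.9
finger_force: 0.2
tcp [594.3 -96.8  21.8] F [ 0.2 -1.5 -0.1]
scene 366 [617.2 -62.2] 0.53 bay (np.float64(-128.2), np.float64(-29.1)) TCP->jar u,v [41.5  0.4]
top 352 [616.8 -65. ] 1.85 bay (np.float64(-130.5), np.float64(-30.5)) TCP->jar u,v [39.   1.6]
```

```bash
python3 -m jog '[[[0.04,-0.012,0.028],[0,0,0],0.33],[[0.1,-0.028,0.07],[0,0,0],0.33],[[0.16,-0.045,0.112],[0,0,0],0.33],[[0.22,-0.062,0.154],[0,0,0],0.33],[[0.28,-0.08,0.196],[0,0,0],0.33],[[0.34,-0.096,0.238],[0,0,0],0.33],[[0.4,-0.113,0.28],[0,0,0],0.33],[[0.46,-0.13,0.322],[0,0,0],0.33],[[0.52,-0.147,0.364],[0,0,0],0.33],[[0.58,-0.164,0.406],[0,0,0],0.33],[[0.64,-0.181,0.448],[0,0,0],0.33],[[0.68,-0.192,0.476],[0,0,0],0.33]]'
python3 - <<'E'
from h import *
look(629,-28,"s2.png")
E
```

```text
time_s: 6.05
ee_pos: [605.9, -64.5, 21.8]
tool_rot: [0.838, 0.455, 0.264, -0.143]
force: [0.1, -1.0, -0.5]
gripper_width: 28.5
finger_force: 0.7
tcp [605.9 -64.5  21.8] F [ 0.1 -1.  -0.5]
scene 371 [628.9 -30.3] 0.55 bay (np.float64(-96.3), np.float64(-17.2)) TCP->jar u,v [41.2  0.6]
top 340 [628.7 -32.7] 1.8 bay (np.float64(-98.3), np.float64(-18.6)) TCP->jar u,v [39.1  1.7]
```

View pics/s2.png

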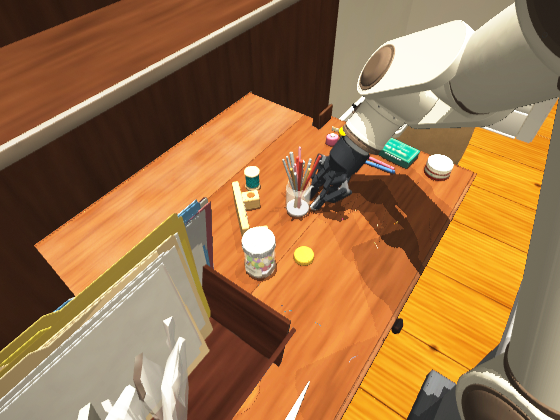

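The jar is upright at (297,205) with the fingers behind it, and it follows them well. I repeat the same move.

```bash
python3 -m jog '[[[0.04,-0.012,0.028],[0,0,0],0.33],[[0.1,-0.028,0.07],[0,0,0],0.33],[[0.16,-0.045,0.112],[0,0,0],0.33],[[0.22,-0.062,0.154],[0,0,0],0.33],[[0.28,-0.08,0.196],[0,0,0],0.33],[[0.34,-0.096,0.238],[0,0,0],0.33],[[0.4,-0.113,0.28],[0,0,0],0.33],[[0.46,-0.13,0.322],[0,0,0],0.33],[[0.52,-0.147,0.364],[0,0,0],0.33],[[0.58,-0.164,0.406],[0,0,0],0.33],[[0.64,-0.181,0.448],[0,0,0],0.33],[[0.68,-0.192,0.476],[0,0,0],0.33]]'
python3 - <<'E'
from h import *
look(641,2)
E
```

```text
time_s: 7.45
ee_pos: [617.6, -32.5, 21.8]
tool_rot: [0.838, 0.455, 0.264, -0.143]
force: [-1.1, -1.2, -0.4]
gripper_width: 28.1
finger_force: 0.7
tcp [617.6 -32.5  21.8] F [-1.1 -1.2 -0.4]
scene 386 [640.6   1.7] 0.48 bay (np.float64(-64.5), np.float64(-5.3)) TCP->jar u,v [41.2  0.6]
top 320 [640.5  -0.7] 1.77 bay (np.float64(-66.3), np.float64(-6.8)) TCP->jar u,v [39.2  1.9]
```

```bash
python3 -m jog '[[[0.04,0,0.028],[0,0,0],0.33],[[0.11,0.005,0.077],[0,0,0],0.33],[[0.18,0.01,0.126],[0,0,0],0.33],[[0.25,0.013,0.175],[0,0,0],0.33],[[0.32,0.017,0.224],[0,0,0],0.33],[[0.39,0.02,0.273],[0,0,0],0.33],[[0.46,0.024,0.322],[0,0,0],0.33],[[0.53,0.028,0.371],[0,0,0],0.33],[[0.6,0.032,0.42],[0,0,0],0.33],[[0.67,0.036,0.469],[0,0,0],0.33],[[0.74,0.04,0.518],[0,0,0],0.33],[[0.8,0.043,0.56],[0,0,0],0.33]]'
python3 - <<'E'
from h import *
look(662,34)
E
```

```text
time_s: 8.85
ee_pos: [640.4, -0.8, 21.8]
tool_rot: [0.838, 0.455, 0.264, -0.143]
force: [-1.6, -1.3, 1.0]
gripper_width: 28.4
finger_force: 0.6
tcp [640.4  -0.8  21.8] F [-1.6 -1.3  1. ]
scene 384 [663.2  33.5] 0.47 bay (np.float64(-25.5), np.float64(-1.9)) TCP->jar u,v [41.2  0.5]
top 338 [663.5  31.7] 1.69 bay (np.float64(-26.8), np.float64(-3.3)) TCP->jar u,v [39.8  1.7]
```

```bash
python3 -m jog '[[[0.06,0.004,0.042],[0,0,0],0.33],[[0.12,0.008,0.084],[0,0,0],0.33],[[0.18,0.012,0.126],[0,0,0],0.33],[[0.24,0.016,0.168],[0,0,0],0.33],[[0.3,0.02,0.21],[0,0,0],0.33],[[0.34,0.023,0.238],[0,0,0],0.33],[[0.38,0.026,0.266],[0,0,0],0.33],[[0.41,0.028,0.287],[0,0,0],0.33],[[0.44,0.03,0.308],[0,0,0],0.33],[[0.46,0.032,0.322],[0,0,0],0.33],[[0.46,0.032,0.322],[0,0,0],0.33]]'
python3 - <<'E'
from h import *
look(676,51)
E
```

```text
time_s: 10.15
ee_pos: [653.6, 17.2, 21.8]
tool_rot: [0.838, 0.455, 0.264, -0.143]
force: [-1.2, -0.9, -0.3]
gripper_width: 28.1
finger_force: 0.3
tcp [653.6  17.2  21.8] F [-1.2 -0.9 -0.3]
scene 360 [676.5  51.7] 0.47 bay (np.float64(-3.2), np.float64(-0.2)) TCP->jar u,v [41.4  0.4]
top 349 [676.7  49.9] 1.87 bay (np.float64(-4.4), np.float64(-1.5)) TCP->jar u,v [40.   1.6]
```

Slow 1 mm steps now, until the force shows contact with the back board.

```bash
python3 -m jog '[[[0.02,0.002,0.014],[0,0,0],0.33],[[0.04,0.004,0.028],[0,0,0],0.33],[[0.06,0.006,0.042],[0,0,0],0.33],[[0.06,0.006,0.042],[0,0,0],0.33]]'; python3 -m jog '[[[0.01,0.001,0.007],[0,0,0],0.33],[[0.02,0.002,0.014],[0,0,0],0.33],[[0.02,0.002,0.014],[0,0,0],0.33]]'
```

```text
time_s: 10.75
ee_pos: [655.4, 19.6, 21.8]
tool_rot: [0.838, 0.455, 0.264, -0.143]
force: [-0.7, -0.9, 0.4]
gripper_width: 28.2
finger_force: 0.4
time_s: 11.05
ee_pos: [656.0, 20.3, 21.8]
tool_rot: [0.838, 0.455, 0.264, -0.143]
force: [0.5, -0.9, -0.0]
gripper_width: 28.3
finger_force: 0.5
```

```bash
python3 -m jog '[[[0.01,0.001,0.007],[0,0,0],0.33],[[0.02,0.002,0.014],[0,0,0],0.33],[[0.02,0.002,0.014],[0,0,0],0.33]]';python3 -m jog '[[[0.01,0.001,0.007],[0,0,0],0.33],[[0.02,0.002,0.014],[0,0,0],0.33],[[0.02,0.002,0.014],[0,0,0],0.33]]'
python3 - <<'E'
from h import *
look(679,54,"s3.png")
f=viewer.grab_frame("scene");c=f["pixels"][110:270,200:400]; cv2.imwrite("pics/s3c.png",cv2.resize(c[:,:,::-1],None,fx=3.7,fy=3.7))
E
```

```text
time_s: 11.35
ee_pos: [656.6, 21.0, 21.8]
tool_rot: [0.838, 0.455, 0.264, -0.143]
force: [-2.1, -2.4, -0.2]
gripper_width: 28.2
finger_force: 1.0
time_s: 11.65
ee_pos: [656.9, 21.3, 21.7]
tool_rot: [0.838, 0.455, 0.264, -0.143]
force: [-6.6, -8.4, 2.1]
gripper_width: 27.9
finger_force: 4.5
tcp [656.9  21.3  21.7] F [-6.6 -8.4  2.1]
scene 331 [679.3  55.3] 0.57 bay (np.float64(1.5), np.float64(0.0)) TCP->jar u,v [40.8  0.2]
top 352 [679.9  54.7] 2.46 bay (np.float64(1.4), np.float64(-0.8)) TCP->jar u,v [40.6  1. ]
```

View pics/s3c.png

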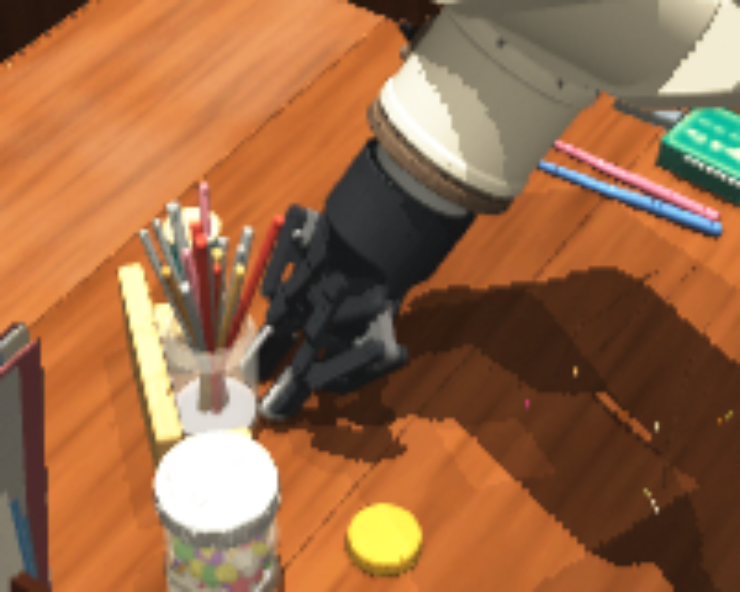

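The jar stands upright against the board (crop about (215,390)). The contact force is 10.7 N along the board's normal, so it is home. I back off straight, gently at first.

```bash
python3 -m jog '[[[-0.02,0,-0.014],[0,0,0],0.33],[[-0.05,0,-0.035],[0,0,0],0.33],[[-0.1,0,-0.07],[0,0,0],0.33],[[-0.2,0,-0.14],[0,0,0],0.33],[[-0.4,0,-0.28],[0,0,0],0.33],[[-0.7,0,-0.49],[0,0,0],0.33],[[-1.1,0,-0.77],[0,0,0],0.33],[[-1.5,0,-1.05],[0,0,0],0.33],[[-1.9,0,-1.33],[0,0,0],0.33],[[-2.2,0,-1.54],[0,0,0],0.33],[[-2.2,0,-1.54],[0,0,0],0.33],[[-2.2,0,-1.54],[0,0,0],0.33]]'; python3 -m jog '[[[0.57,0,-0.82],[0,0,0],0.33],[[1.14,0,-1.64],[0,0,0],0.33],[[1.7,0,-2.4],[0,0,0],0.33],[[1.7,0,-2.4],[0,0,0],0.33],[[1.7,0,-2.4],[0,0,0],0.33],[[1.7,0,-2.4],[0,0,0],0.33]]'
python3 - <<'E'
from h import *
look(679,54,"s4.png")
f=viewer.grab_frame("scene");c=f["pixels"][110:270,200:400]; cv2.imwrite("pics/s4c.png",cv2.resize(c[:,:,::-1],None,fx=3.7,fy=3.7))
for c in ["top"]:
    f=viewer.grab_frame(c)
    for q in ["button_jar","teal_spool","beeswax"]:
        for o in viewer.outline_of(c,q)[:1]: print(q,np.percentile(pts(f,o["pixels"]),[3,50,97],axis=0).round().tolist())
E
```

```text
time_s: 13.1
ee_pos: [598.6, -68.7, 21.9]
tool_rot: [0.838, 0.455, 0.265, -0.143]
force: [-0.6, 0.7, 0.4]
gripper_width: 28.1
finger_force: 0.0
time_s: 13.7
ee_pos: [598.6, -67.1, 138.3]
tool_rot: [0.838, 0.455, 0.264, -0.144]
force: [-0.0, 0.3, -0.4]
gripper_width: 28.0
finger_force: 0.0
tcp [598.6 -67.1 138.3] F [-0.   0.3 -0.4]
scene 357 [679.3  55.3] 0.52 bay (np.float64(1.4), np.float64(0.0)) TCP->jar u,v [146.7   1. ]
top 503 [679.7  54.8] 1.45 bay (np.float64(1.3), np.float64(-0.6)) TCP->jar u,v [146.5   1.6]
button_jar [[572.0, 115.0, 16.0], [597.0, 141.0, 89.0], [628.0, 171.0, 92.0]]
teal_spool [[744.0, -44.0, 3.0], [755.0, -29.0, 49.0], [776.0, -15.0, 52.0]]
beeswax [[521.0, 57.0, 5.0], [540.0, 75.0, 13.0], [559.0, 93.0, 16.0]]
```

View pics/s4c.png

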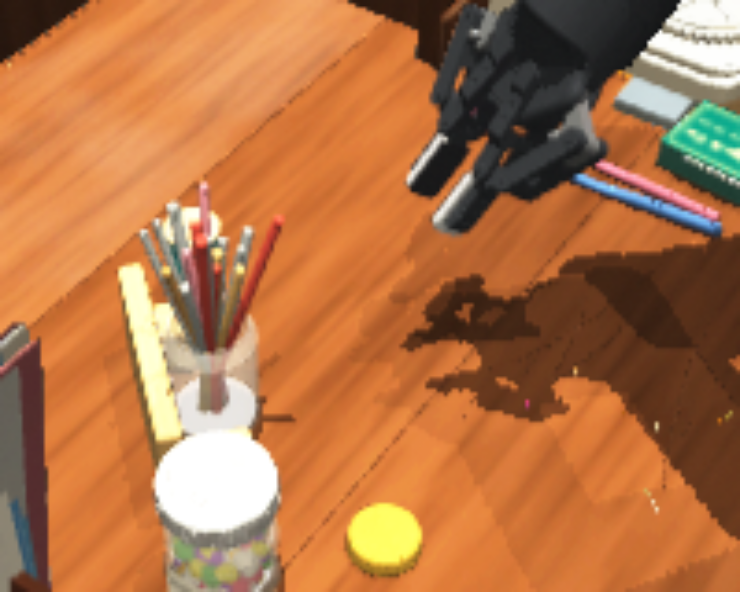

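The jar is upright in the bay against the board (crop about (215,380)), the gripper is clear of it, and the bystanders have not moved.

```bash
python3 -c "
from plant import robot
print(robot.close_job())"
```

```text
the job is handed in; nothing more can be done
None
```

I pushed the hook jar into the dock until it met the back board; it stood upright, the gripper was clear, the button jar, spool and beeswax hadn't moved, and I handed the job in at about 14 s of the 54 s limit.

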